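Locate a specimen carrier in the corner of a microscope inspection stage

TASK

Slip the brass sleeve over the upright pin of the inspection stage until it sits flat on the plate, and let go of it. Then take the specimen carrier by its orange post, set it flat on the plate with its amber disc end towards the blue fence, and press it squarely into the corner so that it bears against the fence and the sleeve at once. Finish while still gripping the carrier and pressing it gently but firmly against both, and leave everything else where it stands.

Things in the scene. Friction and masses are not known exactly. Their poses are not given: they have to be found in the camera images.
- stage: fixed dark steel plate 180 (x) x 160 (y) mm, its top 12 mm above its origin, which is the centre of its underside on the table. Its x axis points across the plate to the fence, its y axis along the fence to the side where the pin stands. All offsets of fence and pin are in these axes.
- fence: blue bar fixed on the plate, 16 (x) x 150 (y) x 20 mm tall, top 32 mm above the table; origin: centre of its underside, 68 mm along +x from the stage's origin, on the plate top. Its stop face looks along the stage's -x, 60 mm from the stage's origin. Rigid.
- pin_top (a point): top of the steel pin fixed upright on the plate at stage x = 15, y = 45 mm (45 mm from the fence's stop face): 14 mm in diameter, 36 mm tall above the plate, the upper 10 mm tapering to 6 mm in diameter
- sleeve_center (a point): centre (half-way up) of the loose brass sleeve: outside diameter 32 mm, bore 16.5 mm, 30 mm tall, 140 g, standing upright on the table. On the pin it becomes the second stop: its outside stands nominally 29 mm along +y from the stage's origin (it can shift about 1 mm on the pin).
- carrier_center (a point): centre (half-way up, 28 mm above the underside) of the loose specimen carrier: grey, slippery (friction about 0.2), low-friction coated aluminium base 70 (x) x 60 (y) x 16 mm tall with an orange grip post 24 x 24 mm in its middle, rising 40 mm from the base's top to 56 mm above the underside; about 240 g. Sits with the base's +x end against the fence and its +y side against the sleeve: its centre is then nominally at stage x = 25, y = -1 mm, its axes parallel to the stage's.
- carrier_disc (a point): centre of the amber specimen disc, 20 mm across and flush, on the carrier's base top, 22.5 mm along the carrier's +x from its middle
- spacer: loose black plastic spacer ring, 32 mm outside, 30 mm tall, bore 10 mm: too small for the pin, leave alone (origin: centre of its underside)
- vials: white rack 50 x 160 x 30 mm with four red-capped vials, 67 mm tall in all; leave alone (origin: centre of its underside)
- amber_bottle: amber glass bottle with black cap, 60 mm across, 110 mm tall; leave alone (origin: centre of its underside)
- beaker: glass beaker 64 mm across, 85 mm tall; leave alone (origin: centre of its underside)
- wash_bottle: white wash bottle 72 mm across, 225 mm tall with a bent spout; leave alone (origin: centre of its underside)
- tray: clear open tray 110 x 130 x 22 mm; leave alone (origin: centre of its underside)
- screwdriver: screwdriver with blue handle, 190 mm long, lying down; leave alone (origin: on its length, at the table)

How it is judged:
By the outcome, as a careful person would: the job done as asked, in the order asked, and still so for the second after the job is handed in, while the arm keeps its last pose, push and grip.
It also fails if it takes over 61 s, if anything falls off the work surface, if the arm or the gripper's body presses on something with over 40 N, if the wrist force passes 120 N, or if a joint passes its speed limit or range.

ROBOT

A 6-joint arm with a two-finger parallel gripper is mounted at the origin on the work surface. World frame = base frame: x ahead of the robot, y to its left, z up, the work surface at z = 0. Lengths are in mm, angles in degrees, forces in N, time in s.
With the tool pointing down it reaches from about 325 to 900 mm from the base axis. Payload 6.1 kg.
Tool frame: the origin (TCP) lies midway between the tips of the shut fingers; the grasp point (between the pads) lies manip.pinch_z behind it (manip.pinch_z is the distance from the TCP to the grasp point, in mm); z points along the fingers, y is the line along which they close (so a half turn about z gives the same grasp; the last joint's range is limited). The gripper opens to 85 mm and grips with 20 to 120 N. Pads are 22 mm wide; open, the fingers measure 114 mm over their backs; the gripper's body (76 mm by 85 mm) begins 54 mm behind the grasp point. The pads swing forward as they close: fully open they stand 13 mm farther back than shut.
Start: joints at [-79.017, 12.628, 87.462, -0, 79.91, -7.225], TCP at [195.291, -593.698, 231.3] pointing down, gripper open.
Joint ranges: [-170.65, 170.65], [-52.31, 119.04], [5.05, 147.46], [-71.25, 251.25], [11.57, 151.72], [-153.62, 153.62]. Speed limits (degrees/s): [147.25, 147.25, 172.46, 180, 180, 180].

INTERFACE

Orientations are given as a 3x3 rotation matrix whose columns are the frame's x, y, z axes.
In Python, from plant import manip, eyes, close_job gives the robot as it stands. The module is installed in compiled form; this text tells all that it offers.
- The arm moves only by the tool move_arm, never from a script. Its arguments are lists of equal length, an entry for each row: "claw": the finger opening in cm, from 0 to 8.54; "slide": the shift along the tool's x, y, z in cm, a list of three; "rotation": the turn, a rotation vector about the tool's x, y, z in rad, a list of three. In form: {"claw": [claw, ...], "slide": [[tx, ty, tz], ...], "rotation": [[wx, wy, wz], ...]}. A call has 1 to 10 rows; each row shifts and turns the commanded pose from where the row before left it, along the tool's axes as they then stand; what a row does not reach is not made up. A row lasts 1/10 s, in which the tool goes at most 50 mm and 8.59 degrees, less where a joint would pass 70% of its speed; a pose out of reach is approached as far as the arm can. A call with a gripper value outside its range is refused whole. The fingers move at their own pace and stop on an object; "squeeze" is the grip in N (left out, the last holds). Time passes only in rows, so rows that do not move let the fingers close. It gives the time, the measured TCP pose, the force, the opening and the grip force at its end, in the units of the state.
- manip.read_state(): the state, without advancing time (a new reading comes with each control period).
- eyes.snapshot(name): name is "scene" or "top"; returns the picture (420x560x3 uint8, red, green, blue); there is no depth.
- eyes.get_calibration(name): a dict with "mtx" (3x3 intrinsics, pixels), "position" and "rotation" of the camera in the world. Camera axes: x right, y down, z forward; pixel columns grow to the right and rows downward; lengths in mm; the calibration is good to about 2 mm. A picture is of the moment at which its call begins. get_calibration takes no time and is no camera call.
- close_job(): hands the job in; it is judged then, once.
The state is a dict: "t": time; "q": joint angles; "qd": joint speeds; "joint_torque": joint torques, N m; "tcp_pos": TCP position; "tcp_rot": TCP orientation; "ft_force": force on the tool from outside, world axes, zero at the start; "wrist_torque": the same for the moment, N m; "grip_width": finger opening in mm; "grasp_force": force on a finger pad.
Only numpy, scipy, OpenCV 4.12 (cv2) and the standard library are available. Lean on these libraries where they do the work, as an engineer would, in place of code of your own. Each camera call takes 0.05 s, during which the arm holds its last target. There are 200 camera calls.

## Working session

There is one attempt and no reset: what is moved stays moved. The work goes in short steps, Python scripts to look and compute and a tool call to move; the robot and the scene stay as the last step left them, time stands still between calls to the robot, and variables do not carry over. Pictures are saved under pics/ and viewed, at most 10 in all, crops included, and the job is handed in when it is done.

Besides the shell and the picture viewer there is one more tool, called after ">>>" as name(argument=value, ...), one argument or row to a line, values as JSON. move_arm: Moves the arm, as the interface text tells. Its arguments: {"type":"object","properties":{"claw":{"type":"array","items":{"type":"number"}},"slide":{"type":"array","items":{"type":"array","items":{"type":"number"}}},"rotation":{"type":"array","items":{"type":"array","items":{"type":"number"}}},"squeeze":{"type":"number"}},"required":["claw","slide","rotation"]}

```bash
mkdir -p pics; python3 - <<'E'
from plant import manip, eyes
import cv2,numpy as np
for n in("scene","top"):
    im=eyes.snapshot(n); cv2.imwrite(f"pics/{n}0.png",im[:,:,::-1]); c=eyes.get_calibration(n)
    print(n,np.round(c["mtx"],1).tolist(),np.round(c["position"],1),np.round(c["rotation"],4).tolist())
s=manip.read_state(); print(manip.pinch_z,s["tcp_pos"],np.round(s["tcp_rot"],3).tolist(),s["grip_width"],s["t"],s["ft_force"])
E
```

```text
scene [[524.0, 0.0, 271.9], [0.0, 524.0, 214.2], [0.0, 0.0, 1.0]] [1287.6  902.9 1073.6] [[-0.8141, 0.3674, -0.4498], [0.5806, 0.534, -0.6146], [0.0144, -0.7615, -0.648]]
top [[429.9, 0.0, 280.5], [0.0, 429.9, 206.8], [0.0, 0.0, 1.0]] [ 439.   -33.  1101.9] [[-0.022, -0.9915, 0.1284], [-0.9997, 0.0233, 0.0082], [-0.0111, -0.1282, -0.9917]]
18.700000000000003 [ 195.18799352 -593.16164216  230.28896882] [[0.95, 0.312, -0.0], [0.312, -0.95, 0.002], [0.0, -0.002, -1.0]] 85.40571677816057 0.1 [ 0.09090182 -0.07111745 -0.02266106]
```

View pics/scene0.png

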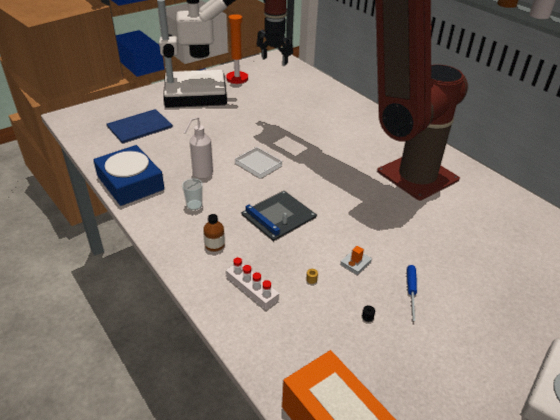

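View pics/top0.png

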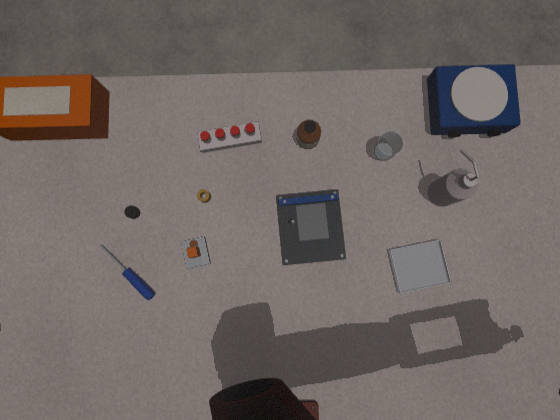

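The two views show the stage at top px (311,228) with its fence on the far (+x) side. The pin is at (293,221), the sleeve at (204,196) and the carrier at (195,252). I'll measure them next.

```bash
cat > h.py <<'E'
from plant import manip, eyes
import cv2,numpy as np
def ray(n,u,v,z):
    c=eyes.get_calibration(n); R=np.array(c["rotation"]);p=np.array(c["position"])
    d=R@np.linalg.solve(c["mtx"],[u,v,1]); return p+d*(z-p[2])/d[2]
def tri(us,ut):
    A=[];b=[]
    for n,(u,v) in(("scene",us),("top",ut)):
        c=eyes.get_calibration(n);d=np.array(c["rotation"])@np.linalg.solve(c["mtx"],[u,v,1]);d/=np.linalg.norm(d)
        P=np.eye(3)-np.outer(d,d);A.append(P);b.append(P@np.array(c["position"]))
    return np.linalg.lstsq(np.vstack(A),np.hstack(b),rcond=None)[0]
def blobs(im,lo,hi,box):
    x0,y0,x1,y1=box; h=cv2.cvtColor(im,cv2.COLOR_RGB2HSV)[y0:y1,x0:x1]
    m=cv2.inRange(h,np.array(lo),np.array(hi)); cs,_=cv2.findContours(m,cv2.RETR_EXTERNAL,cv2.CHAIN_APPROX_NONE)
    return [(cv2.contourArea(k),k+np.array([x0,y0])) for k in sorted(cs,key=cv2.contourArea,reverse=True)]
E
python3 - <<'E'
from h import *
t=cv2.imread("pics/top0.png");s=cv2.imread("pics/scene0.png")
a=cv2.resize(t[175:285,175:355],None,fx=4.4,fy=4.4,interpolation=cv2.INTER_CUBIC)[:, :792]
cv2.imwrite("pics/tc.png",cv2.convertScaleAbs(a,alpha=1.6))
b=cv2.resize(s[185:295,235:385],None,fx=5,fy=5,interpolation=cv2.INTER_CUBIC)
cv2.imwrite("pics/sc.png",cv2.convertScaleAbs(b,alpha=1.5))
for nm,im,lo,hi,box in (("fence t",t,(100,120,40),(130,255,255),(270,185,350,215)),("fence s",s,(100,120,40),(130,255,255),(235,195,300,240)),
  ("brass t",t,(15,90,50),(32,255,255),(190,180,220,210)),("brass s",s,(15,90,50),(32,255,255),(300,260,325,290)),
  ("carr t",t,(0,120,60),(14,255,255),(175,230,220,275)),("carr s",s,(0,120,60),(14,255,255),(335,235,380,275)),
  ("plate t",t,(0,0,0),(180,255,75),(265,180,355,275))):
    for ar,k in blobs(im[:,:,::-1].copy(),lo,hi,box)[:2]:
        if len(k)>4:print(nm,ar,[np.round(q,1).tolist() if not np.isscalar(q) else round(q,1) for q in cv2.minAreaRect(k)],cv2.boundingRect(k), np.round(cv2.boxPoints(cv2.minAreaRect(k)),1).tolist() if "n" not in nm[:1] else "")
E
```

```text
fence t 228.0 [[311.5, 198.7], [6.5, 51.6], 84.3] (286, 194, 52, 11) [[285.5, 198.0], [336.8999938964844, 192.89999389648438], [337.5, 199.3000030517578], [286.1000061035156, 204.5]]
fence t 14.0 [[281.0, 201.5], [4.0, 5.0], 0.0] (279, 199, 5, 6) [[279.0, 204.0], [279.0, 199.0], [283.0, 199.0], [283.0, 204.0]]
fence s 255.0 [[262.2, 219.7], [42.5, 7.8], 39.0] (246, 205, 34, 30) [[243.3000030517578, 209.39999389648438], [248.1999969482422, 203.3000030517578], [281.20001220703125, 230.0], [276.29998779296875, 236.10000610351562]]
brass t 115.0 [[203.5, 195.5], [12.7, 11.3], 45.0] (197, 189, 13, 13) [[195.0, 195.0], [203.0, 187.0], [212.0, 196.0], [204.0, 204.0]]
brass s 129.0 [[312.0, 275.5], [10.0, 15.0], 0.0] (307, 268, 11, 16) [[307.0, 283.0], [307.0, 268.0], [317.0, 268.0], [317.0, 283.0]]
carr t 119.5 [[192.0, 248.9], [15.8, 11.6], 76.0] (187, 241, 13, 17) [[184.39999389648438, 242.60000610351562], [195.6999969482422, 239.8000030517578], [199.5, 255.10000610351562], [188.1999969482422, 257.8999938964844]]
carr s 157.0 [[356.2, 256.0], [10.8, 20.2], 15.3] (349, 246, 15, 20) [[348.3999938964844, 264.29998779296875], [353.70001220703125, 244.8000030517578], [364.1000061035156, 247.6999969482422], [358.79998779296875, 267.1000061035156]]
plate t 3844.5 [[310.4, 226.8], [70.1, 63.4], 84.4] (276, 190, 70, 75) [[275.3999938964844, 195.0], [338.5, 188.89999389648438], [345.3999938964844, 258.6000061035156], [282.20001220703125, 264.79998779296875]]
```

View pics/tc.png

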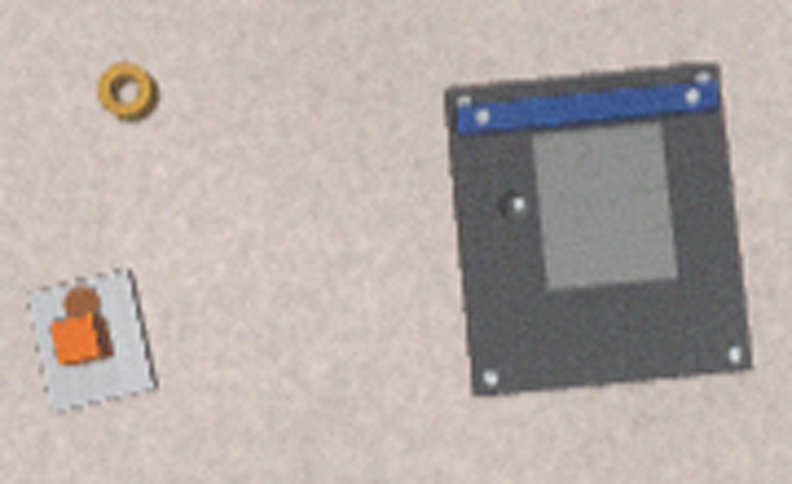

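View pics/sc.png

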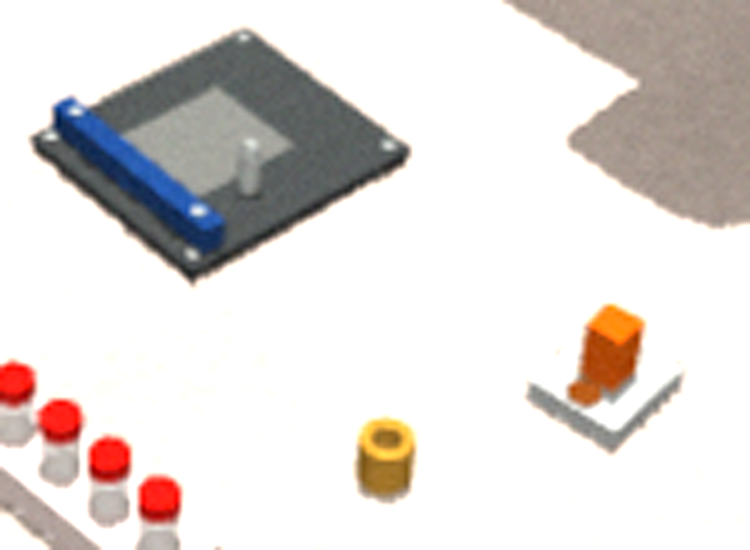

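The crops show the disc end of the carrier already facing +x, the fence on the far side, and the pin and bore clearly. I'll triangulate these points.

```bash
python3 - <<'E'
from h import *
T=lambda x,y:((x+.5)/4.4-.5+175,(y+.5)/4.4-.5+175)
S=lambda x,y:((x+.5)/5-.5+235,(y+.5)/5-.5+185)
r=lambda a:np.round(a,1)
print("pin",r(tri(S(250,143),T(517,204))),r(ray("top",*T(517,204),48)),r(ray("scene",*S(250,143),48)))
print("sleeve",r(tri(S(386,437),T(126,90))),r(ray("top",*T(126,90),30)),r(ray("scene",*S(386,437),30)))
pl=[ray("top",*T(*p),12) for p in((446,89),(719,64),(752,368),(474,396))]
ps=[ray("scene",*S(*p),12) for p in((192,270),(34,138),(245,30),(409,151))]
for P in(pl,ps):
  P=np.array(P)[:,:2];c=P.mean(0);ax=(P[0]+P[1]-P[2]-P[3])/2;ay=(P[0]+P[3]-P[1]-P[2])/2
  print("plate",r(c),np.linalg.norm(ax),np.linalg.norm(ay),np.degrees([np.arctan2(ax[1],ax[0]),np.arctan2(-ay[0],ay[1])]))
  a=np.arctan2(ax[1],ax[0]);R=np.array([[np.cos(a),-np.sin(a)],[np.sin(a),np.cos(a)]]);print(" pin pred",c+R@[15,45])
P=np.array([ray("top",*T(*p),16) for p in((27,291),(131,269),(157,387),(57,412))])[:,:2];c=P.mean(0);ax=(P[0]+P[1]-P[2]-P[3])/2;ay=(P[0]+P[3]-P[1]-P[2])/2
print("carr",r(c),np.linalg.norm(ax),np.linalg.norm(ay),np.degrees([np.arctan2(ax[1],ax[0]),np.arctan2(-ay[0],ay[1])]))
Q=np.array([ray("top",*T(*p),56) for p in((50,322),(94,313),(103,359),(60,366))])[:,:2];print("post",Q.mean(0))
Q=np.array([ray("scene",*S(*p),56) for p in((612,305),(643,322),(616,344),(586,326))])[:,:2];print("post s",Q.mean(0))
print("disc",r(ray("top",*T(81,301),16)),r(ray("scene",*S(585,392),16)))
E
```

```text
pin [540.1 -52.6  46.9] [539.6 -52.2  48. ] [541.3 -52.   48. ]
sleeve [612.8 170.7  27.3] [612.2 170.3  30. ] [614.7 172.5  30. ]
plate [528.2 -99. ] 177.45249622950865 159.72369002167883 [3.91616022 4.18665162]
 pin pred [540.12593582 -53.11601721]
plate [530.8 -95.1] 175.48795036973056 156.4707688365516 [4.14105844 4.11154066]
 pin pred [542.55431679 -49.17099933]
carr [470.4 191.7] 70.33216559425883 59.69048292711264 [13.38623512 11.66943074]
post [469.17721284 192.41492914]
post s [472.73673951 196.15905436]
disc [492.5 198.7  16. ] [491.6 199.6  16. ]
```

>>> move_arm(
  claw=[8.54,8.54,8.54,8.54,8.54,8.54,8.54,8.54,8.54,8.54],
  slide=[
    [0,0,0],
    [0,0,0],
    [2.6,-4.05,0],
    [2.6,-4.05,0],
    [2.6,-4.05,0],
    [2.6,-4.05,0],
    [2.6,-4.05,0],
    [2.6,-4.05,0],
    [2.6,-4.05,0],
    [2.6,-4.05,0],
  ],
  rotation=[
    [0,0,0.124],
    [0,0,0.124],
    [0,0,0],
    [0,0,0],
    [0,0,0],
    [0,0,0],
    [0,0,0],
    [0,0,0],
    [0,0,0],
    [0,0,0],
  ],
  squeeze=40,
)

```text
t: 1.1
tcp_pos: [380.5, -254.0, 231.1]
tcp_rot: [[0.998, 0.069, -0.0], [0.069, -0.998, 0.0], [0.0, -0.0, -1.0]]
ft_force: [0.7, -0.5, -1.4]
grip_width: 85.3
grasp_force: 0.0
```

>>> move_arm(
  claw=[8.54,8.54,8.54,8.54,8.54,8.54,8.54,8.54,8.54,8.54],
  slide=[
    [2.6,-4.05,0],
    [2.6,-4.05,0],
    [2.6,-4.05,0],
    [2.6,-4.05,0],
    [2.6,-4.05,0],
    [2.6,-4.05,0],
    [2.6,-4.05,0],
    [2.6,-4.05,0],
    [2.6,-4.05,0],
    [0,0,0],
  ],
  rotation=[
    [0,0,0],
    [0,0,0],
    [0,0,0],
    [0,0,0],
    [0,0,0],
    [0,0,0],
    [0,0,0],
    [0,0,0],
    [0,0,0],
    [0,0,0],
  ],
)

```text
t: 2.1
tcp_pos: [589.1, 128.9, 229.9]
tcp_rot: [[0.997, 0.075, -0.001], [0.075, -0.997, 0.002], [-0.001, -0.002, -1.0]]
ft_force: [-0.4, 0.3, 0.7]
grip_width: 85.5
grasp_force: 0.0
```

>>> move_arm(
  claw=[8.54,8.54,8.54,8.54,8.54,8.54,8.54,8.54,3.0,3.0],
  slide=[
    [1.3,-2.0,2.0],
    [1.36,-2.03,2.0],
    [0,0,4],
    [0,0,4],
    [0,0,4],
    [0,0,3],
    [0,0,2.7],
    [0,0,1],
    [0,0,0],
    [0,0,0],
  ],
  rotation=[
    [0,0,0],
    [0,0,0],
    [0,0,0],
    [0,0,0],
    [0,0,0],
    [0,0,0],
    [0,0,0],
    [0,0,0],
    [0,0,0],
    [0,0,0],
  ],
)

```text
t: 3.1
tcp_pos: [612.8, 165.9, 5.5]
tcp_rot: [[0.998, 0.07, 0.001], [0.07, -0.998, 0.0], [0.001, -0.0, -1.0]]
ft_force: [0.4, -0.7, 0.9]
grip_width: 59.1
grasp_force: 0.0
```

>>> move_arm(
  claw=[2.5,2.5,2.5,2.5,2.5,2.5],
  slide=[
    [0,0,0],
    [0,0,0],
    [0,0,0],
    [0,0,0],
    [0,0,0],
    [0,0,0],
  ],
  rotation=[
    [0,0,0],
    [0,0,0],
    [0,0,0],
    [0,0,0],
    [0,0,0],
    [0,0,0],
  ],
)

```text
t: 3.7
tcp_pos: [613.8, 166.6, 7.0]
tcp_rot: [[0.998, 0.07, 0.004], [0.07, -0.998, 0.001], [0.004, -0.001, -1.0]]
ft_force: [-0.5, 1.6, 5.0]
grip_width: 31.4
grasp_force: 39.2
```

>>> move_arm(
  claw=[2.5,2.5,2.5,2.5,2.5,2.5,2.5,2.5,2.5,2.5],
  slide=[
    [0,0,-2],
    [0,0,-4],
    [0,0,-3],
    [-1.5,3.6,0],
    [-1.5,3.6,0],
    [-1.5,3.6,0],
    [-1.5,3.6,0],
    [-1.5,3.6,0],
    [-1.3,3.3,0],
    [0,0,0],
  ],
  rotation=[
    [0,0,0],
    [0,0,0],
    [0,0,0],
    [0,0,0],
    [0,0,0],
    [0,0,0],
    [0,0,0],
    [0,0,0],
    [0,0,0],
    [0,0,0],
  ],
)

```text
t: 4.7
tcp_pos: [538.2, -56.3, 95.1]
tcp_rot: [[0.998, 0.066, 0.001], [0.066, -0.998, -0.002], [0.001, 0.002, -1.0]]
ft_force: [-0.0, 0.3, -1.8]
grip_width: 31.0
grasp_force: 40.1
```

```bash
python3 - <<'E'
from h import *
for n in("scene","top"):
    im=eyes.snapshot(n);s=manip.read_state();print(np.round(s["tcp_pos"],1),np.round(s["ft_force"],1),s["grip_width"],s["grasp_force"])
    x,y=(255,180) if n=="scene" else (255,180)
    c=im[y:y+70,x:x+70,::-1]; cv2.imwrite("pics/%s1.png"%n,im[:,:,::-1])
    if n=="scene":a=c
    else: b=c
print(*[ (n,[np.round(v,1) for v in ray(n,0,0,0)[:0]]) for n in()])
o=cv2.resize(np.hstack([a,b]),None,fx=5.7,fy=5.7,interpolation=cv2.INTER_CUBIC);cv2.imwrite("pics/c1.png",cv2.convertScaleAbs(o,alpha=1.6))
E
```

```text
[538.8 -54.5  95.2] [ 0.   0.4 -1.3] 31.041623745170778 40.12961072847247
[539.2 -53.3  95.1] [-0.1  0.3 -1.6] 31.160156199053823 40.129231084138155
```

View pics/c1.png

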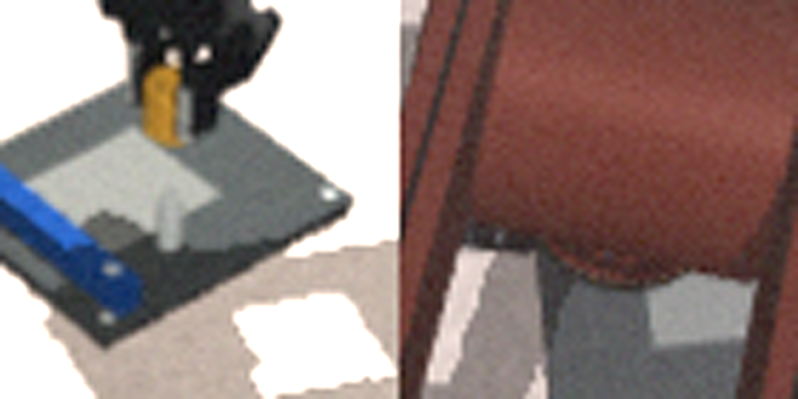

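The scene crop shows the sleeve held level above the pin, with its lower left edge at about crop px (143,130) and the pin top at about (168,190). The arm blocks the top view. I'll check the lateral offset numerically.

```bash
python3 - <<'E'
from h import *
im=cv2.imread("pics/scene1.png")[:,:,::-1].copy()
im=eyes.snapshot("scene");P=[]
for _ in range(2): P.append(manip.read_state()["tcp_pos"]); eyes.snapshot("scene")
print(np.round(P,1))
c=eyes.get_calibration("scene");R=np.array(c["rotation"]);K=c["mtx"]
pr=lambda p:(lambda q:(K@q/q[2])[:2])(R.T@(np.array(p)-c["position"]))
tcp=np.mean(P,0); up=tcp[2]-6
h=cv2.cvtColor(im,cv2.COLOR_RGB2HSV)
big=cv2.resize(h[185:215,272:300],None,fx=1,fy=1);
m=cv2.inRange(h,np.array((12,90,60)),np.array((32,255,255)))
for v in range(188,210): 
    xs=np.nonzero(m[v,270:300])[0]+270
    if len(xs): print(v,xs.min(),xs.max(),len(xs))
# predicted outline of sleeve bottom/top if its axis is at TCP
ex=R[:,0]*[1,1,0];ex/=np.linalg.norm(ex)
ey=R[:,2]*[1,1,0];ey/=np.linalg.norm(ey)
for z in(up,up+30):
    b=np.array([tcp[0],tcp[1],z]);print("c",pr(b),"L",pr(b-16*ex),"front",pr(b-16*ey))
print("pin at 540.3,-52.4",pr([540.3,-52.4,48]),"meas",(284.6,213.3))
E
```

```text
[[539.4 -52.5  95. ]
 [539.4 -52.   94.8]]
192 283 286 4
193 281 286 6
194 281 286 6
195 280 286 7
196 281 286 6
197 281 286 6
198 281 286 6
199 280 285 6
200 280 285 6
201 280 285 6
202 280 285 6
203 281 285 5
204 281 285 5
205 283 286 4
c [285.45972887 202.46131079] L [280.09252489 202.40134482] front [285.50017949 205.87451866]
c [285.77744737 194.55135624] L [280.3426111  194.48986886] front [285.82094232 197.94493561]
pin at 540.3,-52.4 [284.76805406 213.00455511] meas (284.6, 213.3)
```

>>> move_arm(
  claw=[2.5,2.5,2.5,2.5,2.5,2.5,2.5,2.5,2.5],
  slide=[
    [0.08,-0.03,1],
    [0,0,2],
    [0,0,0.8],
    [0,0,0.2],
    [0,0,0.2],
    [0,0,0.2],
    [0,0,0.2],
    [0,0,0.2],
    [0,0,0],
  ],
  rotation=[
    [0,0,0],
    [0,0,0],
    [0,0,0],
    [0,0,0],
    [0,0,0],
    [0,0,0],
    [0,0,0],
    [0,0,0],
    [0,0,0],
  ],
)

```text
t: 5.85
tcp_pos: [539.7, -52.3, 46.3]
tcp_rot: [[0.998, 0.07, 0.0], [0.07, -0.998, 0.0], [0.0, -0.0, -1.0]]
ft_force: [0.1, 0.2, -1.7]
grip_width: 31.2
grasp_force: 40.1
```

>>> move_arm(
  claw=[2.5,2.5,2.5,2.5,2.5,2.5],
  slide=[
    [0,0,0.2],
    [0,0,0.2],
    [0,0,0.2],
    [0,0,0.2],
    [0,0,0.2],
    [0,0,0],
  ],
  rotation=[
    [0,0,0],
    [0,0,0],
    [0,0,0],
    [0,0,0],
    [0,0,0],
    [0,0,0],
  ],
)

```text
t: 6.45
tcp_pos: [539.4, -52.2, 35.9]
tcp_rot: [[0.998, 0.07, -0.001], [0.07, -0.998, 0.0], [-0.001, -0.0, -1.0]]
ft_force: [0.9, 0.2, -2.3]
grip_width: 30.9
grasp_force: 40.1
```

>>> move_arm(
  claw=[2.5,2.5,2.5,2.5,2.5,2.5,2.5,2.5],
  slide=[
    [0.02,0,0.25],
    [0.02,0,0.25],
    [0,0,0.25],
    [0,0,0.25],
    [0,0,0.25],
    [0,0,0.2],
    [0,0,0.1],
    [0,0,0],
  ],
  rotation=[
    [0,0,0],
    [0,0,0],
    [0,0,0],
    [0,0,0],
    [0,0,0],
    [0,0,0],
    [0,0,0],
    [0,0,0],
  ],
)

```text
t: 7.25
tcp_pos: [540.0, -52.2, 20.6]
tcp_rot: [[0.998, 0.07, -0.0], [0.07, -0.998, 0.0], [-0.0, -0.0, -1.0]]
ft_force: [-0.3, -1.1, -1.9]
grip_width: 31.0
grasp_force: 40.1
```

>>> move_arm(
  claw=[2.5,2.5,2.5,2.5,2.5],
  slide=[
    [0,0,0.1],
    [0,0,0.1],
    [0,0,0.1],
    [0,0,0.1],
    [0,0,0],
  ],
  rotation=[
    [0,0,0],
    [0,0,0],
    [0,0,0],
    [0,0,0],
    [0,0,0],
  ],
)

```text
t: 7.75
tcp_pos: [540.4, -52.3, 18.9]
tcp_rot: [[0.998, 0.07, -0.0], [0.07, -0.998, -0.0], [-0.0, 0.0, -1.0]]
ft_force: [-8.6, 0.3, 15.9]
grip_width: 30.9
grasp_force: 41.7
```

>>> move_arm(
  claw=[6.5,6.5,6.5,6.5,6.5,6.5,6.5,6.5,6.5,6.5],
  slide=[
    [0,0,0],
    [0,0,0],
    [0,0,0],
    [0,0,0],
    [0,0,-1],
    [0,0,-2],
    [0,0,-4],
    [0,0,-4],
    [0,0,-2],
    [0,0,0],
  ],
  rotation=[
    [0,0,0],
    [0,0,0],
    [0,0,0],
    [0,0,0],
    [0,0,0],
    [0,0,0],
    [0,0,0],
    [0,0,0],
    [0,0,0],
    [0,0,0],
  ],
)

```text
t: 8.75
tcp_pos: [543.1, -52.9, 151.8]
tcp_rot: [[0.998, 0.07, 0.008], [0.07, -0.998, -0.002], [0.008, 0.003, -1.0]]
ft_force: [-0.3, -0.6, 0.2]
grip_width: 64.7
grasp_force: 0.0
```

```bash
python3 - <<'E'
from h import *
s=manip.read_state();print(np.round(s["q"],1),np.round(s["tcp_pos"],1))
E
```

```text
[-13.8   5.5 104.3   0.   69.7  72.2] [543.1 -52.9 151.8]
```

>>> move_arm(
  claw=[6.5,6.5,6.5,6.5,6.5,6.5,6.5,6.5,6.5,6.5],
  slide=[
    [0,0,0],
    [0,0,0],
    [0,0,0],
    [0,0,0],
    [0,0,0],
    [0,0,0],
    [0,0,0],
    [0,0,0],
    [0,0,0],
    [0,0,0],
  ],
  rotation=[
    [0,0,-0.143],
    [0,0,-0.143],
    [0,0,-0.143],
    [0,0,-0.143],
    [0,0,-0.143],
    [0,0,-0.143],
    [0,0,-0.143],
    [0,0,-0.143],
    [0,0,-0.143],
    [0,0,-0.143],
  ],
)

```text
t: 9.75
tcp_pos: [539.3, -52.0, 145.6]
tcp_rot: [[0.065, 0.998, -0.002], [0.998, -0.065, 0.0], [0.0, -0.002, -1.0]]
ft_force: [0.2, 0.1, -0.5]
grip_width: 64.9
grasp_force: 0.0
```

>>> move_arm(
  claw=[6.5,6.5,6.5,6.5,6.5,6.5,6.5,6.5,6.5,6.5],
  slide=[
    [0,0,0],
    [0,0,0],
    [4.2,-0.25,0],
    [4.2,-0.25,0],
    [4.2,-0.25,0],
    [4.2,-0.25,0],
    [4.2,-0.25,0],
    [4.2,-0.25,0],
    [0,0,0],
    [0,0,0],
  ],
  rotation=[
    [0,0,-0.145],
    [0,0,-0.145],
    [0,0,0],
    [0,0,0],
    [0,0,0],
    [0,0,0],
    [0,0,0],
    [0,0,0],
    [0,0,0],
    [0,0,0],
  ],
)

```text
t: 10.75
tcp_pos: [469.8, 191.1, 145.9]
tcp_rot: [[-0.22, 0.976, -0.001], [0.976, 0.22, -0.001], [-0.0, -0.002, -1.0]]
ft_force: [0.6, -0.6, -0.4]
grip_width: 64.8
grasp_force: 0.0
```

```bash
python3 - <<'E'
from h import *
im=eyes.snapshot("scene");t=eyes.snapshot("top");eyes.snapshot("top");eyes.snapshot("top");s=manip.read_state()
print(np.round(s["q"],1),np.round(s["tcp_pos"],1),np.round(s["tcp_rot"],3).tolist())
c=lambda i,x,y:cv2.resize(i[y:y+70,x:x+70,::-1],None,fx=5.7,fy=5.7,interpolation=cv2.INTER_CUBIC)
top=np.hstack([c(im,245,175),c(t,262,180)])
cv2.imwrite("pics/c2.png",cv2.convertScaleAbs(top,alpha=1.5))
E
```

```text
[ 13.    1.1 109.6  -0.   69.4   0.6] [471.  189.3 146.5] [[-0.216, 0.976, -0.001], [0.976, 0.216, -0.0], [-0.0, -0.001, -1.0]]
```

View pics/c2.png

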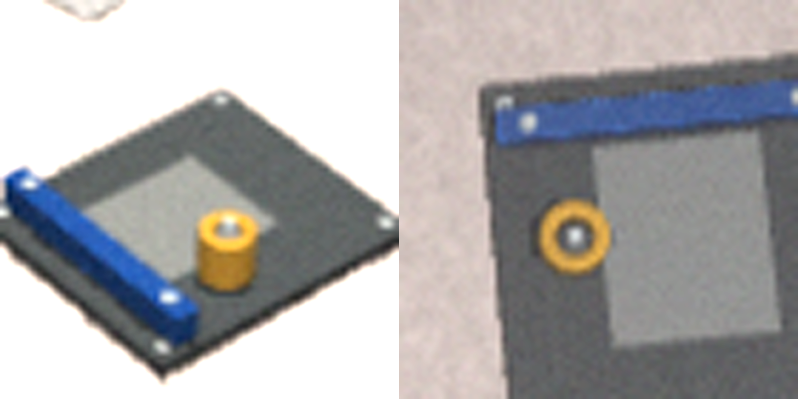

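The sleeve sits flat on the plate around the pin, released (top crop px (575,237)). Next is the carrier grasp.

>>> move_arm(
  claw=[6.5,6.5,6.5,6.5,6.5,2,2,2,2,2],
  slide=[
    [0.3,0,3],
    [0,0,4],
    [0,0,3],
    [0,0,1.5],
    [0,0,0.7],
    [0,0,0],
    [0,0,0],
    [0,0,0],
    [0,0,0],
    [0,0,0],
  ],
  rotation=[
    [0,0,0],
    [0,0,0],
    [0,0,0],
    [0,0,0],
    [0,0,0],
    [0,0,0],
    [0,0,0],
    [0,0,0],
    [0,0,0],
    [0,0,0],
  ],
  squeeze=60,
)

```text
t: 11.95
tcp_pos: [471.6, 193.6, 26.4]
tcp_rot: [[-0.217, 0.976, 0.003], [0.976, 0.217, 0.0], [-0.0, 0.003, -1.0]]
ft_force: [1.0, -0.8, 7.0]
grip_width: 23.0
grasp_force: 60.3
```

>>> move_arm(
  claw=[2,2,2,2],
  slide=[
    [0,0,0],
    [0,0,0],
    [0,0,0],
    [0,0,0],
  ],
  rotation=[
    [0,0,0],
    [0,0,0],
    [0,0,0],
    [0,0,0],
  ],
)

```text
t: 12.35
tcp_pos: [471.6, 193.6, 26.3]
tcp_rot: [[-0.217, 0.976, 0.003], [0.976, 0.217, 0.0], [-0.0, 0.003, -1.0]]
ft_force: [0.0, -1.1, 6.4]
grip_width: 22.8
grasp_force: 60.3
```

>>> move_arm(
  claw=[2,2,2,2,2,2,2,2,2,2],
  slide=[
    [0,0,-2],
    [0,0,-4],
    [0,0,-3],
    [0,0,0],
    [-3.8,0.65,0],
    [-3.8,0.65,0],
    [-3.8,0.65,0],
    [-3.8,0.65,0],
    [-3.8,0.65,0],
    [-3.8,0.65,0],
  ],
  rotation=[
    [0,0,0],
    [0,0,0],
    [0,0,0.073],
    [0,0,0.074],
    [0,0,0],
    [0,0,0],
    [0,0,0],
    [0,0,0],
    [0,0,0],
    [0,0,0],
  ],
)

```text
t: 13.35
tcp_pos: [525.1, -32.5, 114.5]
tcp_rot: [[-0.072, 0.997, -0.001], [0.997, 0.072, 0.0], [0.0, -0.001, -1.0]]
ft_force: [0.4, 0.9, -1.5]
grip_width: 23.4
grasp_force: 59.5
```

>>> move_arm(
  claw=[2,2,2,2,2,2],
  slide=[
    [-3.8,0.65,0],
    [-3.4,0.6,0],
    [-0.8,0,0],
    [0,0,0],
    [0,0,0],
    [0,0,0],
  ],
  rotation=[
    [0,0,0],
    [0,0,0],
    [0,0,0],
    [0,0,0],
    [0,0,0],
    [0,0,0],
  ],
)

```text
t: 13.95
tcp_pos: [543.2, -108.6, 114.5]
tcp_rot: [[-0.073, 0.997, -0.001], [0.997, 0.073, 0.001], [0.001, -0.001, -1.0]]
ft_force: [-0.4, -1.1, -2.5]
grip_width: 22.9
grasp_force: 59.4
```

```bash
python3 - <<'E'
from h import *
im=eyes.snapshot("scene");t=eyes.snapshot("top");s=manip.read_state()
print(np.round(s["tcp_pos"],1),np.round(s["tcp_rot"],3).tolist(),np.round(s["ft_force"],1),np.round(s["wrist_torque"],2))
c=lambda i,x,y:cv2.resize(i[y:y+80,x:x+80,::-1],None,fx=5,fy=5,interpolation=cv2.INTER_CUBIC)
cv2.imwrite("pics/c3.png",cv2.convertScaleAbs(np.hstack([c(im,235,165),c(t,262,180)]),alpha=1.5))
E
```

```text
[ 543.4 -108.8  114.7] [[-0.074, 0.997, -0.0], [0.997, 0.074, 0.0], [0.0, -0.0, -1.0]] [-0.3 -0.  -1.7] [ 0.01 -0.03  0.01]
```

View pics/c3.png

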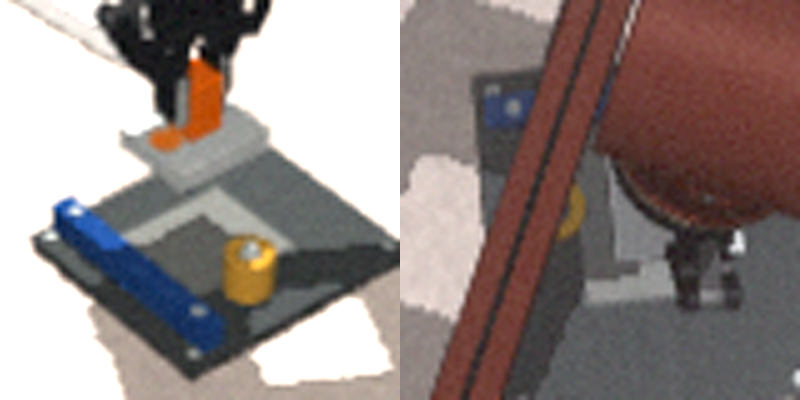

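The carrier is held level with its disc end towards the fence (scene crop (165,140)). I'll lower it now.

>>> move_arm(
  claw=[2,2,2,2,2,2,2,2],
  slide=[
    [0,0,2.5],
    [0,0,2.5],
    [0,0,1.5],
    [0,0,0.5],
    [0,0,0.2],
    [0,0,0.2],
    [0,0,0.1],
    [0,0,0],
  ],
  rotation=[
    [0,0,0],
    [0,0,0],
    [0,0,0],
    [0,0,0],
    [0,0,0],
    [0,0,0],
    [0,0,0],
    [0,0,0],
  ],
)

```text
t: 14.85
tcp_pos: [544.3, -110.3, 40.6]
tcp_rot: [[-0.072, 0.997, 0.001], [0.997, 0.072, -0.0], [-0.001, 0.001, -1.0]]
ft_force: [0.6, -0.2, -1.7]
grip_width: 23.2
grasp_force: 59.4
```

>>> move_arm(
  claw=[2,2,2,2,2],
  slide=[
    [0,0,0.1],
    [0,0,0.1],
    [0,0,0.1],
    [0,0,0],
    [0,0,0],
  ],
  rotation=[
    [0,0,0],
    [0,0,0],
    [0,0,0],
    [0,0,0],
    [0,0,0],
  ],
)

```text
t: 15.35
tcp_pos: [544.2, -110.3, 38.3]
tcp_rot: [[-0.072, 0.997, 0.001], [0.997, 0.072, -0.0], [-0.0, 0.001, -1.0]]
ft_force: [-3.5, 0.3, 8.7]
grip_width: 23.0
grasp_force: 60.9
```

>>> move_arm(
  claw=[2,2,2,2,2,2],
  slide=[
    [0,0.25,0],
    [0,0.25,0],
    [0,0.25,0],
    [0,0.1,0],
    [0,0,0],
    [0,0,0],
  ],
  rotation=[
    [0,0,0],
    [0,0,0],
    [0,0,0],
    [0,0,0],
    [0,0,0],
    [0,0,0],
  ],
)

```text
t: 15.95
tcp_pos: [553.0, -110.0, 38.3]
tcp_rot: [[-0.072, 0.997, 0.002], [0.997, 0.072, -0.001], [-0.001, 0.001, -1.0]]
ft_force: [-2.5, 0.4, 5.8]
grip_width: 23.0
grasp_force: 60.7
```

>>> move_arm(
  claw=[2,2,2],
  slide=[
    [0,0.1,0],
    [0,0.1,0],
    [0,0,0],
  ],
  rotation=[
    [0,0,0],
    [0,0,0],
    [0,0,0],
  ],
)

```text
t: 16.25
tcp_pos: [553.2, -110.0, 38.4]
tcp_rot: [[-0.072, 0.997, -0.003], [0.997, 0.072, -0.001], [-0.001, -0.003, -1.0]]
ft_force: [-11.8, -2.0, 14.4]
grip_width: 23.2
grasp_force: 61.7
```

>>> move_arm(
  claw=[2,2,2,2,2,2],
  slide=[
    [0.25,0,0],
    [0.25,0,0],
    [0.25,0,0],
    [0.15,0,0],
    [0,0,0],
    [0,0,0],
  ],
  rotation=[
    [0,0,0],
    [0,0,0],
    [0,0,0],
    [0,0,0],
    [0,0,0],
    [0,0,0],
  ],
)

```text
t: 16.85
tcp_pos: [552.7, -103.0, 38.5]
tcp_rot: [[-0.072, 0.997, -0.002], [0.997, 0.072, -0.004], [-0.004, -0.002, -1.0]]
ft_force: [-10.5, -8.7, 12.2]
grip_width: 22.9
grasp_force: 61.3
```

>>> move_arm(
  claw=[2,2,2,2],
  slide=[
    [0.1,0,0],
    [0.1,0,0],
    [0,0,0],
    [0,0,0],
  ],
  rotation=[
    [0,0,0],
    [0,0,0],
    [0,0,0],
    [0,0,0],
  ],
)

```text
t: 17.25
tcp_pos: [552.5, -101.2, 38.5]
tcp_rot: [[-0.072, 0.997, -0.002], [0.997, 0.072, -0.004], [-0.004, -0.002, -1.0]]
ft_force: [-11.2, -9.9, 11.1]
grip_width: 23.0
grasp_force: 61.3
```

```bash
python3 - <<'E'
from h import *
im=eyes.snapshot("scene");t=eyes.snapshot("top");s=manip.read_state()
print(np.round(s["tcp_pos"],1),np.round(s["tcp_rot"],3).tolist(),np.round(s["ft_force"],1),np.round(s["wrist_torque"],2))
c=lambda i,x,y:cv2.resize(i[y:y+70,x:x+70,::-1],None,fx=8,fy=8,interpolation=cv2.INTER_CUBIC)
cv2.imwrite("pics/c4.png",cv2.convertScaleAbs(c(im,240,180),alpha=1.7))
E
```

```text
[ 552.5 -101.2   38.5] [[-0.072, 0.997, -0.002], [0.997, 0.072, -0.004], [-0.004, -0.002, -1.0]] [-10.5  -9.9  11.9] [-1.44  1.66 -0.02]
```

View pics/c4.png

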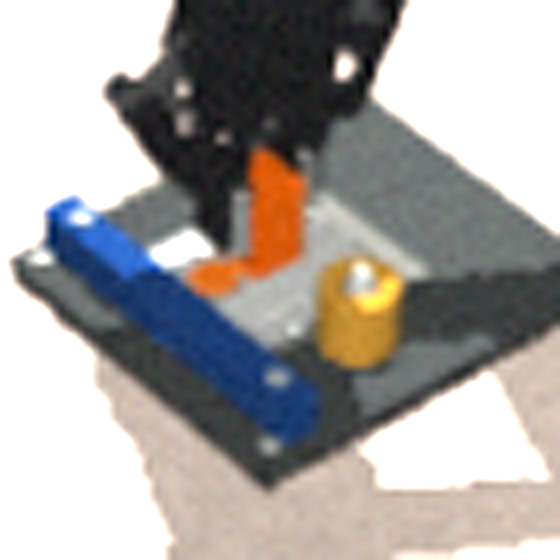

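The crop shows the carrier at the fence with a small gap still left to the sleeve, near px (320,330). I'll continue towards the sleeve.

>>> move_arm(
  claw=[2,2,2,2],
  slide=[
    [0.1,0,0],
    [0.1,0,0],
    [0,0,0],
    [0,0,0],
  ],
  rotation=[
    [0,0,0],
    [0,0,0],
    [0,0,0],
    [0,0,0],
  ],
)

```text
t: 17.75
tcp_pos: [552.4, -99.4, 38.5]
tcp_rot: [[-0.072, 0.997, -0.002], [0.997, 0.072, -0.004], [-0.004, -0.002, -1.0]]
ft_force: [-9.9, -10.6, 11.8]
grip_width: 23.0
grasp_force: 61.3
```

>>> move_arm(
  claw=[2,2,2,2],
  slide=[
    [0.1,0,0],
    [0,0,0],
    [0,0,0],
    [0,0,0],
  ],
  rotation=[
    [0,0,0],
    [0,0,0],
    [0,0,0],
    [0,0,0],
  ],
)

```text
t: 18.15
tcp_pos: [552.3, -98.5, 38.5]
tcp_rot: [[-0.072, 0.997, -0.002], [0.997, 0.072, -0.005], [-0.005, -0.002, -1.0]]
ft_force: [-10.3, -9.8, 12.3]
grip_width: 23.0
grasp_force: 61.3
```

>>> move_arm(
  claw=[2,2,2],
  slide=[
    [0.1,0,0],
    [0,0,0],
    [0,0,0],
  ],
  rotation=[
    [0,0,0],
    [0,0,0],
    [0,0,0],
  ],
)

```text
t: 18.45
tcp_pos: [552.4, -98.3, 38.6]
tcp_rot: [[-0.072, 0.997, -0.002], [0.997, 0.072, -0.006], [-0.006, -0.002, -1.0]]
ft_force: [-11.3, -12.8, 10.9]
grip_width: 23.2
grasp_force: 61.3
```

>>> move_arm(
  claw=[2,2,2],
  slide=[
    [0.1,0,0],
    [0,0,0],
    [0,0,0],
  ],
  rotation=[
    [0,0,0],
    [0,0,0],
    [0,0,0],
  ],
)

```text
t: 18.75
tcp_pos: [552.3, -98.0, 38.6]
tcp_rot: [[-0.073, 0.997, -0.002], [0.997, 0.073, -0.007], [-0.007, -0.002, -1.0]]
ft_force: [-10.6, -16.7, 10.4]
grip_width: 22.9
grasp_force: 61.2
```

>>> move_arm(
  claw=[2,2,2,2,2],
  slide=[
    [0,0,0],
    [0,0,0.05],
    [0.05,0.1,0],
    [0,0,0],
    [0,0,0],
  ],
  rotation=[
    [-0.002,0.007,0],
    [0,0,0],
    [0,0,0],
    [0,0,0],
    [0,0,0],
  ],
  squeeze=90,
)

```text
t: 19.25
tcp_pos: [552.4, -98.1, 38.5]
tcp_rot: [[-0.073, 0.997, -0.002], [0.997, 0.073, -0.001], [-0.001, -0.002, -1.0]]
ft_force: [-17.2, -17.7, 17.0]
grip_width: 22.9
grasp_force: 89.0
```

```bash
python3 - <<'E'
from h import *
im=eyes.snapshot("scene");s=manip.read_state()
print(np.round(s["tcp_pos"],1),np.round(s["tcp_rot"],4).tolist(),np.round(s["ft_force"],1),np.round(s["wrist_torque"],2),s["grasp_force"])
c=lambda i,x,y:cv2.resize(i[y:y+50,x:x+50,::-1],None,fx=12,fy=12,interpolation=cv2.INTER_CUBIC)
cv2.imwrite("pics/c5.png",cv2.convertScaleAbs(c(im,250,190),alpha=2))
E
```

```text
[552.4 -98.1  38.6] [[-0.0726, 0.9974, -0.0021], [0.9974, 0.0726, -0.0007], [-0.0006, -0.0022, -1.0]] [-17.  -17.6  16. ] [-2.99  2.65  0.08] 88.97814631462097
```

View pics/c5.png

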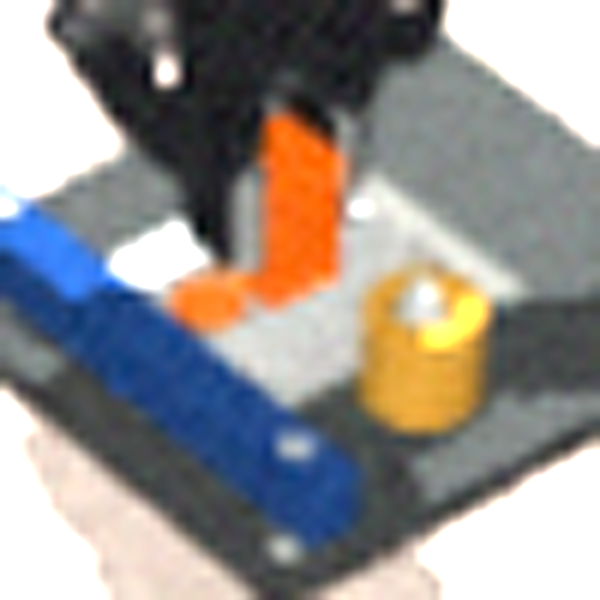

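>>> move_arm(
  claw=[2,2,2,2,2],
  slide=[
    [0.08,0,0],
    [0.08,0,0],
    [0,0,0],
    [0,0,0],
    [0,0,0],
  ],
  rotation=[
    [0,0.003,0],
    [0,0.002,0],
    [0,0,0],
    [0,0,0],
    [0,0,0],
  ],
)

```text
t: 19.8
tcp_pos: [552.4, -97.9, 38.5]
tcp_rot: [[-0.073, 0.997, -0.002], [0.997, 0.073, 0.002], [0.002, -0.002, -1.0]]
ft_force: [-17.3, -22.9, 14.9]
grip_width: 22.9
grasp_force: 88.6
```

```bash
python3 -c "
from plant import close_job
print(close_job())"
```

```text
the job is handed in; nothing more can be done
None
```

The job is handed in: the sleeve sits flat on the pin, released, and the carrier is flat on the plate, still gripped and pressed against the fence (about 17 N) and the sleeve (about 23 N, part of it friction), disc end to the fence.

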